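Store the press's stop blade and punch the panel

TASK

The feed of the yellow bench press is shut off by an upright steel stop blade with an orange grip: lift it out and put it edgewise into the empty slot of the wooden rack, keeping hold of it until it is fully home (do not drop it in). Then slide the carriage along its track until the red dot lies under the punch tip, and push the black palm pad all the way down once the dot is there, so that the punch comes down inside the dot and nowhere else; then let the ram spring back up. Leave the two spare blades and everything else on the table where they are.

Things in the scene. Friction and masses are not known exactly. Their poses are not given: they have to be found in the camera images.
- press: Yellow bench press, fixed. Base 140 (x) x 465 mm (y -250 to +215), 20 mm high; origin on the table, track along y. Punch axis at y = +100 mm; column (y 160 to 210, 175 mm high) and arm (170 mm high) at the +y end. At y = -10 mm two dark gate guides, 74 mm high, 94 mm apart across the track, hold the stop blade upright.
- stop_blade: Loose steel blade 116 long (x) x 5 thick (y) x 80 mm high, on its top edge an orange grip bar 90 x 18 x 34 mm (78 to 112 mm above the origin). 0.2 to 0.4 kg. Origin: middle of the bottom edge, z up. Starts upright across the track, bottom edge 26 mm above the table, 48 mm deep in the guides, blocking the carriage. Grip the bar across its 18 mm.
- stop_blade_grip (a point): Middle of the top face of the orange grip bar, 112 mm above the blade's bottom edge.
- rack: Wooden block, fixed, 150 (x) x 200 (y) x 72 mm high, origin at the middle of its underside. Three slots along x, open at the top, at y = -65, 0 and +65 mm; each 125 mm long, 11 mm wide, with chamfered mouth, 62 mm deep (floor 10 mm above the table). Two hold spare blades, one is empty.
- slot_pad: Thin green strip on the floor of the empty slot (fixed); origin at the middle of the slot's floor, 10 mm above the table, 62 mm below the mouth; x along the slot. The stop blade is fully home when its origin is here (either way round): its grip bar then tops out 122 mm above the table.
- spare_a: Spare blade with a black grip, same size as the stop blade and same origin, standing in a slot of the rack. Leave it alone.
- spare_b: Second spare blade with a black grip, likewise. Leave it alone.
- carriage (a joint): Travel of the carriage along the press's +y, in m: 0 at the outer end of the track, 0.20 at the inner end. The carriage is an aluminium plate (86 mm wide, top 32 mm above the table; with panel 36 mm) that carries a white panel with a red dot; it slides with about 2 N of friction and stays where it is left.
- carriage_grip (a point): Middle of the top face of the carriage's blue grip post, 40 mm (press x) x 20 mm (press y), 50 mm tall, its top 82 mm above the table. The red dot lies 110 mm further along the press's +y.
- dot (a point): Centre of the red dot, 16 mm across, on the white panel, 36 mm above the table.
- punch_tip (a point): Point of the punch at the bottom of the ram, 64 mm above the table when up; it moves straight up and down only.
- ram_pad (a point): Middle of the top face of the black round palm pad, 54 mm across, on the ram right above the punch tip; 206 mm above the table when up.
- ram (a joint): Downward travel of the ram in m: 0 up, 0.028 fully down (punch on the panel). It springs back; about 7 N starts it and 13 N brings it fully down.
- yellow_meter: Loose yellow survey meter, a box 190 x 105 x 95 mm with a handle (162 mm high in all), bystander; origin at the middle of its underside.
- grey_meter: Loose grey survey meter, same shape, bystander.
- screwdriver: Loose screwdriver 190 mm long, lying on the table, bystander.
- jar: Loose jar, 60 mm across, 75 mm high, bystander; origin at the middle of its underside.
Mind the look-alikes: they are no part of the job. What is shaped like the stop_blade but purple is not meant.

How it is judged:
On the way, in this order (a step that is already met when the one before it is completed fails the run):
1. the stop blade is home in the empty slot while the fingers still hold it (z of stop_blade in the frame of slot_pad below 0.01 m and horizontal distance between stop_blade and slot_pad below 0.015 m and angle between the x axis of stop_blade and the x axis of slot_pad, either way round below 0.12 rad and angle between stop_blade's own z axis and vertical below 0.15 rad and contact force between the fingers and stop_blade above 0.5 N), for 0.1 s.
2. the red dot lies under the punch tip (horizontal distance between dot and punch_tip below 0.008 m), for 0.2 s.
3. the ram is pressed all the way down on the dot (horizontal distance between dot and punch_tip below 0.008 m and value of joint ram above 0.024 m), for 0.05 s.
At the end, for the whole second after the job is handed in: The stop blade rests in the formerly empty slot, bottom edge within 6 mm of the slot floor, within 15 mm of its middle, in line with the slot and upright; the red dot's centre is within 8 mm (horizontally) of the punch tip; the ram is back up (within 4 mm) (z of stop_blade in the frame of slot_pad below 0.006 m and horizontal distance between stop_blade and slot_pad below 0.015 m and angle between the x axis of stop_blade and the x axis of slot_pad, either way round below 0.12 rad and angle between stop_blade's own z axis and vertical below 0.15 rad and horizontal distance between dot and punch_tip below 0.008 m and value of joint ram below 0.004 m and linear speed of stop_blade below 0.02 m/s); the robot touches nothing.
It fails at once if the ram is pushed down more than 12 mm while the dot is not under the punch (value of joint ram above 0.012 m and not (horizontal distance between dot and punch_tip below 0.008 m)).
It fails at once if a spare blade is moved more than 20 mm (distance of any of spare_a, spare_b from where it was at the start of the episode above 0.02 m).
It fails at once if a bystander is moved more than 30 mm (distance of any of yellow_meter, grey_meter, screwdriver, jar from where it was at the start of the episode above 0.03 m).
It also fails if it takes over 72 s, if anything falls off the work surface, if the arm or the gripper's body presses on something with over 40 N, if the wrist force passes 120 N, or if a joint passes its speed limit or range.

ROBOT

A 7-joint arm with a two-finger parallel gripper is mounted at the origin on the work surface. World frame = base frame: x ahead of the robot, y to its left, z up, the work surface at z = 0. Lengths are in m, angles in rad, forces in N, time in s.
With the tool pointing down it reaches from about 0.4 to 0.85 m from the base axis. Payload 4.4 kg.
Tool frame: the origin (TCP) lies midway between the tips of the shut fingers; the grasp point (between the pads) lies ctrl.grasp_offset behind it (ctrl.grasp_offset is the distance from the TCP to the grasp point, in m); z points along the fingers, y is the direction in which the jaws open and shut (so a half turn about z gives the same grasp; the last joint's range is limited). The gripper opens to 94 mm and grips with 3 to 60 N. Pads are 16 mm wide; open, the fingers measure 119 mm over their backs; the gripper's body (75 mm by 177 mm) begins 78 mm behind the grasp point.
Start: joints at [1.226, 0.628, 0.038, 1.517, -0.027, 0.996, -0.02], TCP at [0.179, -0.625, 0.205] pointing down, gripper open.
Joint ranges: [-3.06, 3.06], [-0.37, 2.12], [-1.25, 1.32], [0.18, 2.47], [-1.1, 4.24], [0.23, 1.98], [-2.94, 2.94]. Speed limits (rad/s): [2.57, 2.57, 3.14, 3.14, 3.14, 3.14, 3.14].

INTERFACE

Orientations are given as a unit quaternion [x, y, z, w].
In Python, from cell import ctrl gives the robot as it stands.
- The arm moves only by the tool arm_command, never from a script. Its arguments are lists of equal length, an entry for each row: "travel": the shift along the tool's x, y, z scaled (see below), a list of three; "turn": the turn about the tool's z scaled (see below); "jaw": the closure, from -1 (fully open) to 1 (shut). A call has 1 to 20 rows; each row is the pose to reach, as a shift and turn from the pose commanded when the call began, along the tool's axes at that moment, turning the shorter way round; what a row does not reach only later rows make up. The controller multiplies each number of a shift by 0.75 m and each number of a turn by 2 pi rad. A row lasts 1/12 s, in which the tool goes at most 41.7 mm and 7.16 degrees, less where a joint would pass 70% of its speed; a pose out of reach is approached as far as the arm can. A call with a number of a shift or a turn outside -1 to 1 is refused whole. A call with a gripper value outside its range is refused whole. The fingers move at their own pace and stop on an object; the grip force is fixed at half the most. Time passes only in rows, so rows that repeat a pose let the fingers close. It gives the time, the measured TCP pose, the force and the opening at its end, in the units of the state.
- ctrl.observe(): the state, without advancing time (a new reading comes with each control period).
- ctrl.read_camera(name): name is "scene" or "top" or "wrist"; returns the picture (384x512x3 uint8, red, green, blue); there is no depth.
- ctrl.camera_params(name): a dict with "K" (3x3 intrinsics, pixels), "origin" and "orientation" of the camera in the world. Camera axes: x right, y up, looking along -z (the intrinsics and any distortion apply to the point x, -y, -z); pixel columns grow to the right and rows downward; lengths in m; the calibration is good to about 2 mm. A picture is of the moment at which its call begins: read the wrist's pose just before it. camera_params takes no time and is no camera call; for the wrist camera it gives the pose at the moment of the call.
- ctrl.job_done(): hands the job in, once; it reports no verdict.
Trained networks look in the newest picture that a camera, given by its name, has taken for a name from the list of things; names that differ only in an ending like _2 or _b are one class to them, and where a whole thing is asked for, a point or a joint stands for the part that bears it (a point fixed in the world has none). Each returns a list of dicts, best first, with "score" (0 to 1); they miss things now and then, are a little off and sometimes report something else, mostly with a low value. They report only what shows in the picture. A call takes as long as a camera call. They do not tell look-alikes from the thing itself.
- ctrl.boxes_of(label, camera): "bbox" ([left, top, right, bottom] as shares, 0 to 1, of the picture: columns of its width, rows of its height, round what is visible of it).
- ctrl.mark_of(label, camera): "position" ([row, column] as shares, 0 to 1, of the picture: columns of its width, rows of its height: a listed point, or the origin of a listed thing).
The state is a dict: "time_s": time; "qpos": joint angles; "joint_velocities": joint speeds; "joint_efforts": joint torques, N m; "ee_pos": TCP position; "eef_rot": TCP orientation; "contact_force": force on the tool from outside, world axes, zero at the start; "wrist_torque": the same for the moment, N m; "gripper_width": opening from 0.0 (shut) to 1.0 (fully open).
Only numpy, scipy, OpenCV 4.12 (cv2) and the standard library are available. Lean on these libraries where they do the work, as an engineer would, in place of code of your own. Each camera call takes 0.05 s, during which the arm holds its last target. There are 200 camera calls.

## Working session

There is one attempt and no reset: what is moved stays moved. The work goes in short steps, Python scripts to look and compute and a tool call to move; the robot and the scene stay as the last step left them, time stands still between calls to the robot, and variables do not carry over. Pictures are saved under pics/ and viewed, about 8 in all and at most 12, crops included, and the job is handed in when it is done.

Besides the shell and the picture viewer there is one more tool, called after ">>>" as a command line: name --pt "numbers of a row" for each row, then --argument value for the rest. arm_command: Moves the arm, as the interface text tells. Its arguments: {"type":"object","properties":{"travel":{"type":"array","items":{"type":"array","items":{"type":"number"}}},"turn":{"type":"array","items":{"type":"number"}},"jaw":{"type":"array","items":{"type":"number"}}},"required":["travel","turn","jaw"]}

```bash
mkdir -p pics
cat > h.py <<'E'
import numpy as np, cv2
from cell import ctrl
from scipy.spatial.transform import Rotation as R
def snap(cam,fn=None):
    p=ctrl.camera_params(cam); im=np.array(ctrl.read_camera(cam))
    if fn: cv2.imwrite('pics/'+fn,im[:,:,::-1])
    return im,p
def ray(p,u,v):
    K=np.array(p['K']); d=np.array([(u-K[0,2])/K[0,0],-(v-K[1,2])/K[1,1],-1])
    return np.array(p['origin']),R.from_quat(p['orientation']).apply(d)
def atz(p,u,v,z):
    o,d=ray(p,u,v); return o+d*(z-o[2])/d[2]
def proj(p,X):
    K=np.array(p['K']); c=R.from_quat(p['orientation']).inv().apply(np.atleast_2d(X)-np.array(p['origin']))
    return np.c_[K[0,2]+K[0,0]*c[:,0]/-c[:,2],K[1,2]-K[1,1]*c[:,1]/-c[:,2]]
E
python3 - <<'E'
from h import *
s=ctrl.observe(); print(s['ee_pos'],s['eef_rot'],ctrl.grasp_offset, s['time_s'])
print({k:ctrl.camera_params('top')[k] for k in ctrl.camera_params('top')})
H={'stop_blade':.026,'stop_blade_grip':.138,'rack':0,'slot_pad':.01,'spare_a':.01,'carriage_grip':.082,'dot':.036,'ram_pad':.206,'punch_tip':.064,'press':0,'yellow_meter':0,'grey_meter':0,'jar':0,'screwdriver':.01}
a=[]
for cam in ('top','scene'):
    im,p=snap(cam); a.append(im)
    for l,z in H.items():
        for m in ctrl.mark_of(l,cam)[:3]:
            r,c=m['position']; print(cam,l,round(m['score'],2),'px',int(c*512),int(r*384),atz(p,c*512,r*384,z).round(3))
cv2.imwrite('pics/a.png',cv2.resize(a[0],(800,600))[:,:,::-1]);cv2.imwrite('pics/b.png',cv2.resize(a[1],(800,600))[:,:,::-1])
print(ctrl.observe()['time_s'])
E
```

```text
[ 0.1787058  -0.62424142  0.2045555 ] [ 9.90297349e-01  1.38961258e-01 -1.51492730e-04 -9.51640253e-04] 0.0188 0.0
{'K': array([[351.38268313,   0.        , 257.51094646],
       [  0.        , 351.38268313, 190.64508331],
       [  0.        ,   0.        ,   1.        ]]), 'origin': array([ 0.45469607, -0.05800562,  1.1527246 ]), 'orientation': array([-0.03036679,  0.02674259,  0.71267114, -0.7003303 ])}
top stop_blade 0.71 px 333 245 [ 0.368 -0.291  0.026]
top stop_blade 0.69 px 272 180 [ 0.579 -0.103  0.026]
top stop_blade_grip 0.73 px 274 175 [ 0.579 -0.105  0.138]
top stop_blade_grip 0.71 px 273 175 [ 0.58  -0.102  0.138]
top stop_blade_grip 0.68 px 340 244 [ 0.378 -0.287  0.138]
top rack 0.91 px 150 221 [0.452 0.301 0.   ]
top rack 0.36 px 274 178 [ 0.588 -0.109  0.   ]
top spare_a 0.86 px 148 225 [0.441 0.302 0.01 ]
top spare_a 0.55 px 169 223 [0.444 0.236 0.01 ]
top spare_a 0.53 px 226 237 [0.399 0.048 0.01 ]
top carriage_grip 0.87 px 326 181 [ 0.567 -0.264  0.082]
top dot 0.73 px 288 181 [ 0.574 -0.152  0.036]
top ram_pad 0.69 px 235 166 [0.597 0.005 0.206]
top punch_tip 0.
[... 727 characters left out ...]
3 0.01 ]
scene spare_a 0.68 px 332 191 [0.429 0.32  0.01 ]
scene carriage_grip 0.97 px 195 241 [ 0.571 -0.266  0.082]
scene dot 0.87 px 229 240 [ 0.562 -0.153  0.036]
scene dot 0.75 px 249 247 [ 0.617 -0.109  0.036]
scene ram_pad 0.6 px 247 241 [ 0.77  -0.174  0.206]
scene ram_pad 0.52 px 281 188 [0.591 0.012 0.206]
scene punch_tip 0.5 px 280 224 [0.587 0.015 0.064]
scene yellow_meter 0.95 px 124 300 [ 0.635 -0.501  0.   ]
scene yellow_meter 0.68 px 196 239 [ 0.472 -0.241  0.   ]
scene grey_meter 0.87 px 395 223 [ 0.678  0.419 -0.   ]
scene grey_meter 0.25 px 280 224 [0.516 0.052 0.   ]
scene jar 0.52 px 267 210 [0.421 0.044 0.   ]
scene screwdriver 0.68 px 224 215 [ 0.401 -0.113  0.01 ]
1.5
```

View pics/a.png

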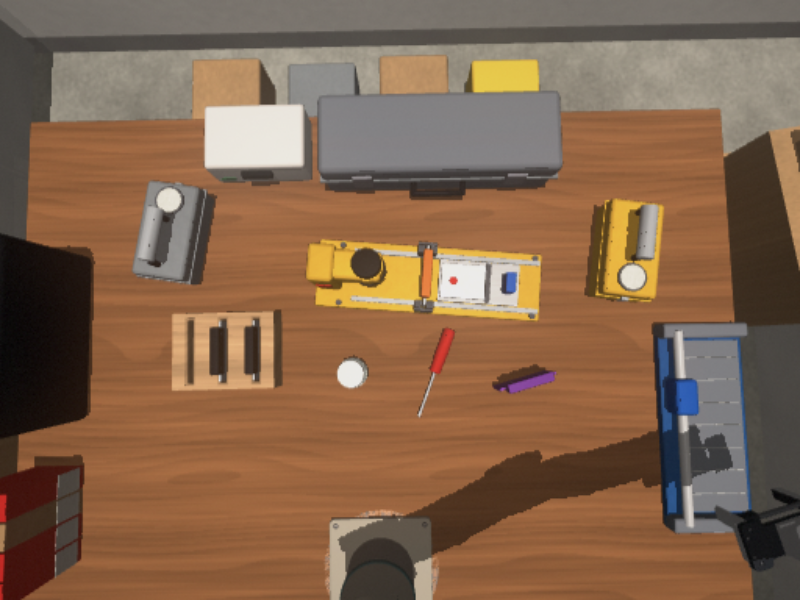

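View pics/b.png

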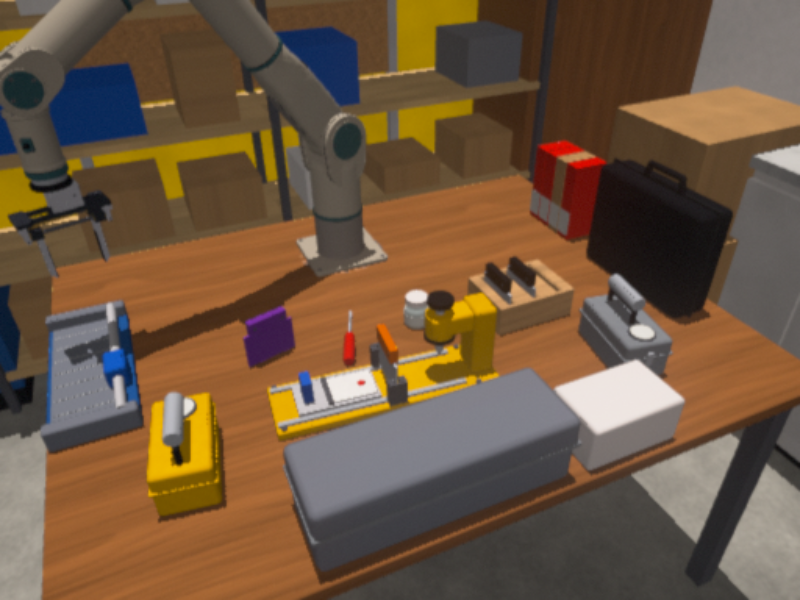

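The thing I want is the orange-gripped blade in the gate: 800-px top view (426,272), scene view (387,343). Two things could be mistaken for it:
- **Purple blade:** (525,381) in the top view, (269,335) in the scene view.
- **Black spares:** (217,350) and (252,348) in the top view.

The empty slot is the left one at (190,350), which is the rack's +y side. Next I'll measure by colour.

```bash
cat > m.py <<'E'
from h import *
def seg(im,lo,hi,roi,smin=110,vmin=50):
    h=cv2.cvtColor(im,cv2.COLOR_RGB2HSV); m=((h[...,0]>=lo)&(h[...,0]<=hi)&(h[...,1]>smin)&(h[...,2]>vmin)).astype(np.uint8)
    k=np.zeros_like(m); x0,y0,x1,y1=roi; k[y0:y1,x0:x1]=1; m*=k
    n,l,st,c=cv2.connectedComponentsWithStats(m); i=1+np.argmax(st[1:,4]); pts=np.argwhere(l==i)[:,::-1]
    return pts,c[i]
def rect(p,pts,z):
    W=np.array([atz(p,u,v,z)[:2] for u,v in pts]); r=cv2.minAreaRect((W*1000).astype(np.float32)); b=cv2.boxPoints(r)
    e=max((b[1]-b[0],b[2]-b[1]),key=lambda e:np.hypot(*e)); return np.round(r[0],1),np.round(r[1],1),round(np.degrees(np.arctan2(e[1],e[0]))%180,1)
E
python3 - <<'E'
from m import *
im,p=snap('top')
for n,lo,hi,z,roi in [('orange',5,17,.138,(260,150,285,200)),('blue',105,130,.082,(310,160,345,200)),('red',0,5,.036,(280,170,300,190)),('redhi',172,179,.036,(280,170,300,190))]:
    try:
        pts,c=seg(im,lo,hi,roi); print(n,len(pts),c,atz(p,*c,z).round(4),rect(p,pts,z))
    except Exception as e: print(n,e)
cv2.imwrite('pics/c.png',cv2.resize(im[140:260,100:360],(780,360),interpolation=cv2.INTER_CUBIC)[:,:,::-1])
E
```

```text
orange 207 [272.69565217 174.83574879] [ 0.5822 -0.0984  0.138 ] (array([583.3, -98.3]), array([19.9, 91.7]), np.float32(174.2))
blue 71 [326.53521127 180.57746479] [ 0.5686 -0.265   0.082 ] (array([ 568.9, -264.9]), array([15.3, 34.1]), np.float32(178.1))
red 18 [289.72222222 179.11111111] [ 0.5803 -0.1566  0.036 ] (array([ 579.9, -156.7]), array([13.6, 11.4]), np.float32(43.6))
redhi attempt to get argmax of an empty sequence
```

View pics/c.png

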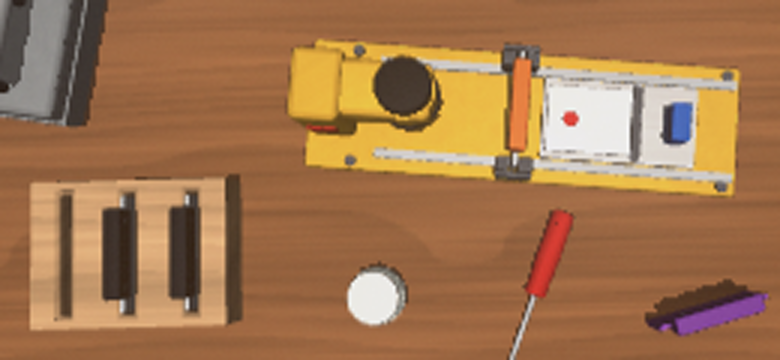

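```bash
cat >> m.py <<'E'
def go(xyz,yaw=None):
    """numbers from the present measured pose to world xyz, tool-x yaw (deg)"""
    s=ctrl.observe(); r=R.from_quat(s['eef_rot']); X=r.as_matrix()[:,0]; y0=np.degrees(np.arctan2(X[1],X[0]))
    d=r.inv().apply(np.array(xyz)-s['ee_pos'])/.75
    t=0 if yaw is None else -(((yaw-y0)+180)%360-180)/360
    print('t',s['time_s'],'pos',np.round(s['ee_pos'],4),'yaw',round(y0,2),'F',np.round(s['contact_force'],1),'g',round(s['gripper_width'],3),'-> travel',d.round(4),'turn',round(t,4),'rows',int(np.ceil(np.linalg.norm(d)*.75/.0417)))
E
python3 -c "
from m import *
go((.575,-.13,.33),-6)
p=ctrl.camera_params('wrist');s=ctrl.observe();r=R.from_quat(s['eef_rot']).inv();print(r.apply(p['origin']-s['ee_pos']),(r*R.from_quat(p['orientation'])).as_matrix().round(2),p['K'])
p=ctrl.camera_params('top')
for a in [(66,193),(66,318),(30,183),(228,177),(228,328),(30,328)]: print(a,atz(p,100+a[0]/3,140+a[1]/3,.072).round(3))
"
```

```text
t 1.55 pos [ 0.1789 -0.6249  0.2055] yaw 15.97 F [-0.6  1.1 -0.4] g 1.0 -> travel [ 0.6893 -0.4891 -0.166 ] turn 0.061 rows 16
[ 0.07458682  0.00111727 -0.17866022] [[-0.    0.97  0.26]
 [ 1.    0.   -0.  ]
 [-0.    0.26 -0.97]] [[293.20885162   0.         255.01010724]
 [  0.         293.20885162 189.18910217]
 [  0.           0.           1.        ]]
(66, 193) [0.507 0.365 0.072]
(66, 318) [0.38  0.363 0.072]
(30, 183) [0.518 0.402 0.072]
(228, 177) [0.521 0.199 0.072]
(228, 328) [0.367 0.198 0.072]
(30, 328) [0.371 0.4   0.072]
```

>>> arm_command --pt "0 0 -0.08" --pt "0.689 -0.489 -0.166" --pt "0.689 -0.489 -0.166" --pt "0.689 -0.489 -0.166" --pt "0.689 -0.489 -0.166" --pt "0.689 -0.489 -0.166" --pt "0.689 -0.489 -0.166" --pt "0.689 -0.489 -0.166" --pt "0.689 -0.489 -0.166" --pt "0.689 -0.489 -0.166" --pt "0.689 -0.489 -0.166" --pt "0.689 -0.489 -0.166" --pt "0.689 -0.489 -0.166" --pt "0.689 -0.489 -0.166" --pt "0.689 -0.489 -0.166" --pt "0.689 -0.489 -0.166" --pt "0.689 -0.489 -0.166" --pt "0.689 -0.489 -0.166" --pt "0.689 -0.489 -0.166" --pt "0.689 -0.489 -0.166" --turn '[0,0.061,0.061,0.061,0.061,0.061,0.061,0.061,0.061,0.061,0.061,0.061,0.061,0.061,0.061,0.061,0.061,0.061,0.061,0.061]' --jaw '[-1,-1,-1,-1,-1,-1,-1,-1,-1,-1,-1,-1,-1,-1,-1,-1,-1,-1,-1,-1]'

```text
time_s: 3.22
ee_pos: [0.5737, -0.132, 0.3298]
eef_rot: [0.999, -0.053, -0.001, 0.001]
contact_force: [0.1, -0.7, -0.5]
gripper_width: 0.999
```

Run:
```python
from m import *
go((.575,-.13,.33),-6)
im,p=snap('wrist','d.png')
F=(0,0,512,384)
for n,lo,hi,z in [('orange',5,17,.138),('blue',105,130,.082),('red',0,4,.036)]:
    try:
        pts,c=seg(im,lo,hi,F,150); print(n,len(pts),c,atz(p,*c,z).round(4),rect(p,pts,z))
    except Exception as e: print(n,e)
for l,z in [('stop_blade_grip',.138),('dot',.036),('carriage_grip',.082),('punch_tip',.064),('ram_pad',.206)]:
    for m in ctrl.mark_of(l,'wrist')[:1]:
        r,c=m['position']; print(l,round(m['score'],2),int(c*512),int(r*384),atz(p,c*512,r*384,z).round(4))
```

```text
t 3.2167 pos [ 0.5737 -0.132   0.3298] yaw -6.12 F [ 0.1 -0.7 -0.5] g 0.999 -> travel [ 0.0015 -0.0029 -0.0003] turn -0.0003 rows 1
orange 1025 [230.16390244 161.82829268] [ 0.5901 -0.1031  0.138 ] (array([ 587.9, -102.9]), array([19.3, 89.2]), np.float32(174.9))
blue 525 [342.94666667 153.32952381] [ 0.576  -0.2624  0.082 ] (array([ 575.6, -262.1]), array([29.3, 39.8]), np.float32(174.7))
red 672 [263.65327381 229.38690476] [ 0.4508 -0.1351  0.036 ] (array([ 448.2, -134.2]), array([23.7, 96.4]), np.float32(159.0))
stop_blade_grip 0.7 228 161 [ 0.5913 -0.1011  0.138 ]
dot 0.65 269 152 [ 0.5824 -0.1581  0.036 ]
carriage_grip 0.74 120 177 [0.5753 0.0674 0.082 ]
ram_pad 0.66 117 176 [0.5981 0.0096 0.206 ]
```

View pics/d.png

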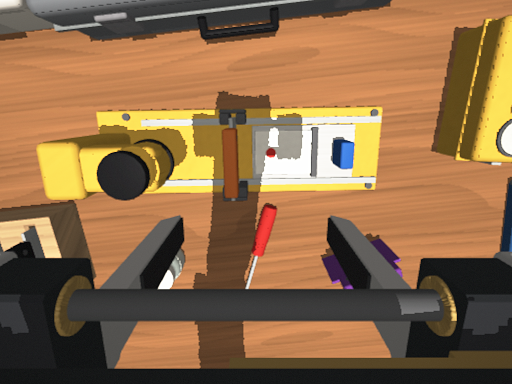

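The wrist picture shows the orange bar upright in the gate at (230,162), with the purple blade separate at (360,265). The views agree to about 5 mm. I'll grip high on the bar so the gripper body clears the palm pad.

```bash
python3 -c "
from m import *
go((.586,-.101,.1155),-5.7)"
```

```text
t 3.5167 pos [ 0.5743 -0.1312  0.3301] yaw -6.09 F [-0.6  0.6  0. ] g 1.0 -> travel [ 0.0112 -0.0417  0.2862] turn -0.0011 rows 6
```

>>> arm_command --pt "0.011 -0.042 0.05" --pt "0.011 -0.042 0.1" --pt "0.011 -0.042 0.15" --pt "0.011 -0.042 0.2" --pt "0.011 -0.042 0.24" --pt "0.011 -0.042 0.265" --pt "0.011 -0.042 0.286" --pt "0.011 -0.042 0.286" --pt "0.011 -0.042 0.286" --pt "0.011 -0.042 0.286" --pt "0.011 -0.042 0.286" --pt "0.011 -0.042 0.286" --pt "0.011 -0.042 0.286" --pt "0.011 -0.042 0.286" --pt "0.011 -0.042 0.286" --pt "0.011 -0.042 0.286" --turn '[-0.001,-0.001,-0.001,-0.001,-0.001,-0.001,-0.001,-0.001,-0.001,-0.001,-0.001,-0.001,-0.001,-0.001,-0.001,-0.001]' --jaw '[-1,-1,-1,-1,-1,-1,-1,-1,1,1,1,1,1,1,1,1]'

```text
time_s: 4.85
ee_pos: [0.5864, -0.0996, 0.1157]
eef_rot: [0.999, -0.049, 0.0, 0.0]
contact_force: [0.1, 0.0, -0.7]
gripper_width: 0.468
```

Run:
```python
from m import *
s=ctrl.observe(); print(s['gripper_width']*94)
im,p=snap('wrist','e.png')
pts,c=seg(im,3,17,(150,100,360,290),150); print(len(pts),c,pts.min(0),pts.max(0),rect(p,pts,.138))
go((.586,-.101,.3),-5.7)
```

```text
43.97304647698662
3893 [256.94502954 223.7528898 ] [241 160] [272 288] (array([ 597. , -102.8]), array([18.2, 78.1]), np.float32(174.3))
t 4.9 pos [ 0.5863 -0.0996  0.1156] yaw -5.62 F [0.  0.6 0.7] g 0.424 -> travel [-2.000e-04  1.900e-03 -2.459e-01] turn 0.0002 rows 5
```

View pics/e.png

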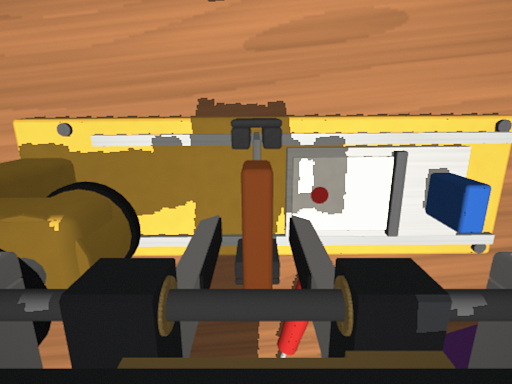

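>>> arm_command --pt "0 0 0" --pt "0 0 0" --pt "0 0 0" --pt "0 0 0" --pt "0 0 0" --pt "0 0 0" --pt "0 0 -0.02" --pt "0 0 -0.04" --pt "0 0 -0.06" --pt "0 0 -0.09" --pt "0 0 -0.12" --pt "0 0 -0.16" --pt "0 0 -0.2" --pt "0 0 -0.24" --pt "0 0 -0.27" --pt "0 0 -0.27" --pt "0 0 -0.27" --turn '[0,0,0,0,0,0,0,0,0,0,0,0,0,0,0,0,0]' --jaw '[1,1,1,1,1,1,1,1,1,1,1,1,1,1,1,1,1]'

```text
time_s: 6.32
ee_pos: [0.5865, -0.0996, 0.3183]
eef_rot: [0.999, -0.049, 0.001, 0.0]
contact_force: [-0.8, 0.4, -2.9]
gripper_width: 0.192
```

Run:
```python
from m import *
s=ctrl.observe(); print(s['gripper_width']*94)
im,p=snap('wrist')
pts,c=seg(im,3,17,(150,100,360,290),150); print(len(pts),c,pts.min(0),pts.max(0))
zt=s['ee_pos'][2]+.138-.1156
print('bar top rect at',zt,rect(p,pts,zt))
t=pts[pts[:,1]<=pts[:,1].min()+1].mean(0); e=atz(p,*t,zt); print('end',t,e,'in tool mm',R.from_quat(s['eef_rot']).inv().apply(e-s['ee_pos'])*1000)
go((.4435,.364,.32),.7)
```

```text
18.006454388463077
3970 [254.78715365 224.15465995] [239 160] [271 288]
bar top rect at 0.34074701901746146 (array([ 597.2, -101.7]), array([18.5, 78. ]), np.float32(174.4))
end [254.73333333 160.53333333] [ 0.63578962 -0.10523404  0.34074702] in tool mm [ 49.67720862   0.73588006 -22.32682652]
t 6.3667 pos [ 0.5854 -0.0995  0.3168] yaw -5.62 F [-0.7  0.  -3.4] g 0.186 -> travel [-0.2488 -0.5965 -0.0037] turn -0.0176 rows 12
```

Held (18 mm opening); the bar centre sits about 4.6 mm ahead of the TCP along tool x. Next I'll stop beside the slot for a look at the rack.

>>> arm_command --pt "-0.02 -0.04 -0.01" --pt "-0.256 -0.49 -0.01" --pt "-0.256 -0.49 -0.01" --pt "-0.256 -0.49 -0.01" --pt "-0.256 -0.49 -0.01" --pt "-0.256 -0.49 -0.01" --pt "-0.256 -0.49 -0.01" --pt "-0.256 -0.49 -0.01" --pt "-0.256 -0.49 -0.01" --pt "-0.256 -0.49 -0.01" --pt "-0.256 -0.49 -0.01" --pt "-0.256 -0.49 -0.01" --pt "-0.256 -0.49 -0.01" --pt "-0.256 -0.49 -0.01" --pt "-0.256 -0.49 -0.01" --pt "-0.256 -0.49 -0.01" --turn '[0,-0.0176,-0.0176,-0.0176,-0.0176,-0.0176,-0.0176,-0.0176,-0.0176,-0.0176,-0.0176,-0.0176,-0.0176,-0.0176,-0.0176,-0.0176]' --jaw '[1,1,1,1,1,1,1,1,1,1,1,1,1,1,1,1]'

```text
time_s: 7.7
ee_pos: [0.4319, 0.2833, 0.3251]
eef_rot: [1.0, 0.005, -0.0, 0.0]
contact_force: [-0.8, 0.5, -2.0]
gripper_width: 0.19
```

Run:
```python
from m import *
im,p=snap('wrist'); cv2.imwrite('pics/f.png',cv2.resize(im,(800,600))[:,:,::-1])
for m in ctrl.mark_of('slot_pad','wrist')[:2]+ctrl.mark_of('rack','wrist')[:1]:
    r,c=m['position']; print(round(m['score'],2),c*512,r*384,atz(p,c*512,r*384,.01).round(4))
pts,c=seg(im,45,80,(0,0,512,384),90,30); print('green',len(pts),c,atz(p,*c,.01),rect(p,pts,.01))
go((.4435,.364,.32),.7); print(p['origin'],p['orientation'])
```

```text
0.56 245.0944 146.1888 [0.4509 0.2988 0.01  ]Traceback (most recent call last):
  File "<stdin>", line 5, in <module>
  File "m.py", line 5, in seg
    n,l,st,c=cv2.connectedComponentsWithStats(m); i=1+np.argmax(st[1:,4]); pts=np.argwhere(l==i)[:,::-1]
                                                      ~~~~~~~~~^^^^^^^^^^
    return _wrapfunc(a, 'argmax', axis=axis, out=out, **kwds)
    return bound(*args, **kwds)
ValueError: attempt to get argmax of an empty sequence
```

View pics/f.png

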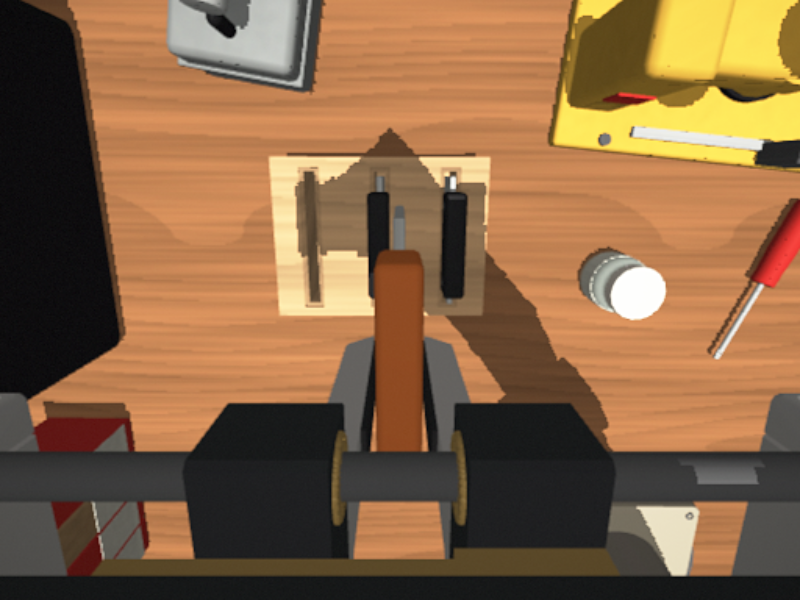

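Run:
```python
from m import *
im=cv2.imread('pics/f.png'); cv2.imwrite('pics/g.png',cv2.resize(im[150:325,260:400],(640,800)[0:2] if 0 else (480,600),interpolation=cv2.INTER_LINEAR))
p=ctrl.camera_params('wrist')
for a in [(269,157),(491,157),(485,313),(279,315),(310,171),(316,304)]: print(a,atz(p,a[0]*.64,a[1]*.64,.072).round(4))
go((.4435,.364,.32),.7)
```

```text
(269, 157) [0.5209 0.401  0.072 ]
(491, 157) [0.523  0.2004 0.072 ]
(485, 313) [0.3757 0.1973 0.072 ]
(279, 315) [0.3716 0.4004 0.072 ]
(310, 171) [0.5091 0.3645 0.072 ]
(316, 304) [0.3833 0.3635 0.072 ]
t 7.85 pos [0.4316 0.2841 0.3255] yaw 0.62 F [-1.   0.3 -2.1] g 0.193 -> travel [ 0.017  -0.1063  0.0073] turn -0.0002 rows 2
```

View pics/g.png

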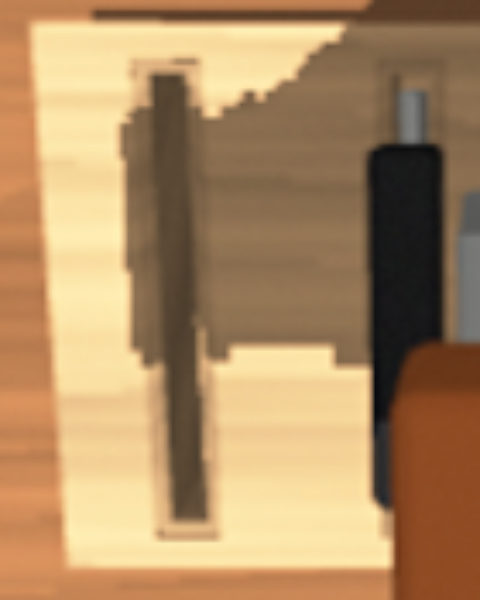

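The crop shows the empty slot's chamfered mouth from (133–198,60) to (158–216,537). That puts its centre at about (0.447, 0.3653) with yaw about 0.7°. The length checks out, 131 mm including the chamfer.

```bash
python3 -c "
from m import *
go((.4424,.3655,.17),.7)"
```

```text
t 7.85 pos [0.4316 0.2841 0.3255] yaw 0.62 F [-1.   0.3 -2.1] g 0.193 -> travel [ 0.0155 -0.1083  0.2073] turn -0.0002 rows 5
```

>>> arm_command --pt "0.0155 -0.05 0" --pt "0.0155 -0.09 0" --pt "0.0155 -0.108 0.01" --pt "0.0155 -0.108 0.05" --pt "0.0155 -0.108 0.1" --pt "0.0155 -0.108 0.15" --pt "0.0155 -0.108 0.18" --pt "0.0155 -0.108 0.2" --pt "0.0155 -0.108 0.205" --pt "0.0155 -0.108 0.205" --pt "0.0155 -0.108 0.205" --turn '[0,0,0,0,0,0,0,0,0,0,0]' --jaw '[1,1,1,1,1,1,1,1,1,1,1]'

```text
time_s: 8.77
ee_pos: [0.4425, 0.3663, 0.1725]
eef_rot: [1.0, 0.006, 0.001, -0.0]
contact_force: [0.2, 1.0, -2.5]
gripper_width: 0.194
```

Run:
```python
from m import *
im,p=snap('wrist'); cv2.imwrite('pics/i.png',cv2.resize(im[60:230,130:400],(800,504),interpolation=cv2.INTER_LINEAR)[:,:,::-1])
go((.4424,.3655,.0985),.7)
```

```text
t 8.8167 pos [0.4427 0.3666 0.173 ] yaw 0.7 F [-0.2  0.4 -2.1] g 0.187 -> travel [-0.0007  0.0017  0.0994] turn -0.0 rows 2
```

View pics/i.png

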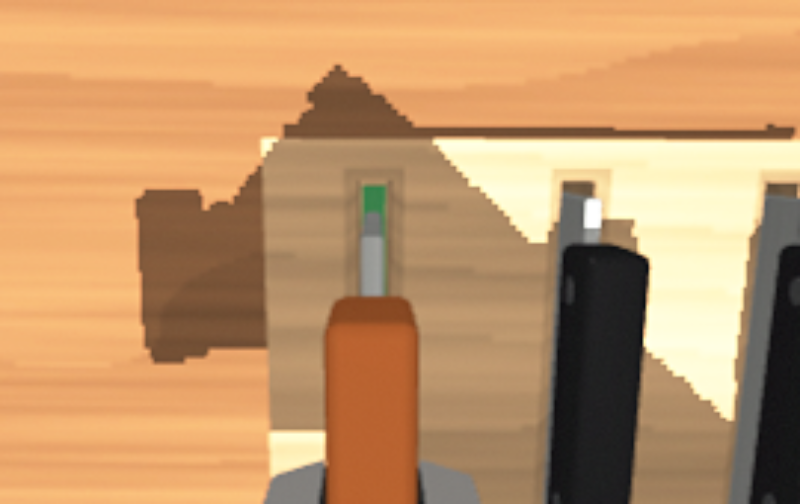

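The blade is in line with the slot sideways. Lengthwise its far end has a 7 mm gap where about 4.5 mm is ideal, so I'll shift +2.5 mm in x and lower slowly.

>>> arm_command --pt "0.0025 0.001 0.005" --pt "0.0025 0.001 0.012" --pt "0.0025 0.001 0.02" --pt "0.0025 0.001 0.03" --pt "0.0025 0.001 0.04" --pt "0.0025 0.001 0.04" --turn '[0,0,0,0,0,0]' --jaw '[1,1,1,1,1,1]'

```text
time_s: 9.32
ee_pos: [0.4427, 0.3644, 0.1398]
eef_rot: [1.0, 0.006, -0.001, 0.001]
contact_force: [0.1, -1.0, -2.7]
gripper_width: 0.188
```

Run:
```python
from m import *
go((.4445,.3655,.0985),.7); print(ctrl.observe()['wrist_torque'])
```

```text
t 9.3167 pos [0.4427 0.3644 0.1398] yaw 0.72 F [ 0.1 -1.  -2.7] g 0.188 -> travel [ 0.0025 -0.0015  0.055 ] turn 0.0001 rows 1
[ 0.00747098 -0.07211512 -0.01530163]
```

>>> arm_command --pt "0.001 0 0.01" --pt "0.001 0 0.02" --pt "0.001 0 0.03" --pt "0.001 0 0.038" --pt "0.001 0 0.045" --pt "0.001 0 0.05" --pt "0.001 0 0.053" --pt "0.001 0 0.055" --pt "0.001 0 0.055" --pt "0.001 0 0.055" --pt "0.001 0 0.055" --turn '[0,0,0,0,0,0,0,0,0,0,0]' --jaw '[1,1,1,1,1,1,1,1,1,1,1]'

```text
time_s: 10.23
ee_pos: [0.4447, 0.3655, 0.1008]
eef_rot: [1.0, 0.006, 0.0, -0.0]
contact_force: [0.1, -0.5, -2.2]
gripper_width: 0.189
```

Run:
```python
from m import *
go((.4445,.3655,.0985),.7)
im,p=snap('wrist'); s=ctrl.observe()
pts,c=seg(im,3,17,(150,100,360,290),150); t=pts[pts[:,1]<=pts[:,1].min()+1].mean(0); zt=s['ee_pos'][2]+.0224; e=atz(p,*t,zt)
print('end in tool',R.from_quat(s['eef_rot']).inv().apply(e-s['ee_pos'])*1000)
```

```text
t 10.2333 pos [0.4447 0.3655 0.1008] yaw 0.71 F [ 0.1 -0.5 -2.2] g 0.189 -> travel [-0.0003  0.      0.0031] turn 0.0 rows 1
end in tool [ 49.60845115   1.21779351 -22.37343995]
```

>>> arm_command --pt "0 0 0.0015" --pt "0 0 0.003" --pt "0 0 0.004" --pt "0 0 0.005" --pt "0 0 0.005" --pt "0 0 0.005" --pt "0 0 0.005" --turn '[0,0,0,0,0,0,0]' --jaw '[1,1,1,1,1,1,1]'

```text
time_s: 10.87
ee_pos: [0.4449, 0.3658, 0.0994]
eef_rot: [1.0, 0.006, 0.001, -0.0]
contact_force: [-3.2, -2.8, 17.1]
gripper_width: 0.188
```

Contact at TCP z 0.0994 with about 17 N (0.0996 predicted), so the blade is home and still held. I'll open only partway because of the neighbouring spare, then lift off.

>>> arm_command --pt "0 0 -0.003" --pt "0 0 -0.003" --pt "0 0 -0.003" --pt "0 0 -0.003" --pt "0 0 -0.003" --pt "0 0 -0.003" --pt "0 0 -0.003" --pt "0 0 -0.02" --pt "0 0 -0.05" --pt "0 0 -0.09" --pt "0 0 -0.14" --pt "0 0 -0.19" --pt "0 0 -0.24" --pt "0 0 -0.27" --pt "0 0 -0.27" --turn '[0,0,0,0,0,0,0,0,0,0,0,0,0,0,0]' --jaw '[0.15,0.15,0.15,0.15,0.15,0.15,0.15,0.15,0.15,0.15,0.15,0.15,0.15,0.15,0.15]'

```text
time_s: 12.12
ee_pos: [0.4468, 0.3675, 0.3048]
eef_rot: [1.0, 0.006, 0.004, -0.003]
contact_force: [0.5, 0.3, -0.6]
gripper_width: 0.426
```

Run:
```python
from m import *
im,p=snap('wrist'); pts,c=seg(im,3,17,(100,60,400,290),150); print(len(pts),rect(p,pts,.122))
t=pts[pts[:,1]<=pts[:,1].min()+1].mean(0); print('end',atz(p,*t,.122), 'expect end .4945')
# blue post etc from top
im,p=snap('top')
for n,lo,hi,z,roi in [('blue',105,130,.082,(310,160,345,200)),('red',0,5,.036,(280,170,300,190)),('orange',5,15,.122,(100,190,140,260))]:
    pts,c=seg(im,lo,hi,roi,150); print(n,len(pts),c,atz(p,*c,z).round(4),rect(p,pts,z))
# jaws across press x: tool y along press x => tool-x along press y (yaw 84) 
go((.576,-.263,.3),84.2)
```

```text
834 (array([446.9, 364.8]), array([88.5, 16.6]), np.float32(1.1))
end [0.49049476 0.36494884 0.122     ] expect end .4945
blue 25 [327.   179.56] [ 0.5717 -0.2666  0.082 ] (array([ 570.3, -266.5]), array([12.2, 30.8]), np.float32(178.1))
red 14 [289.5        179.28571429] [ 0.5798 -0.1559  0.036 ] (array([ 579.1, -155.9]), array([9.6, 9.7]), np.float32(178.6))
orange 297 [116.4040404  225.65656566] [0.4427 0.3612 0.122 ] (array([442.1, 360.9]), array([87.7, 26.5]), np.float32(0.8))
t 12.2167 pos [0.4446 0.3654 0.2997] yaw 0.71 F [ 0.   0.7 -0.8] g 0.423 -> travel [ 0.1648  0.84   -0.0009] turn -0.2319 rows 16
```

The stop blade is home in the slot: centre (0.447, 0.365), 1° off line. For the carriage I'll push the post with shut fingers from its outer (-y) side, which keeps the gripper body clear of the pad and the guides.

>>> arm_command --pt "0.151 0.922 0" --pt "0.151 0.922 0" --pt "0.151 0.922 0" --pt "0.151 0.922 0" --pt "0.151 0.922 0" --pt "0.151 0.922 0" --pt "0.151 0.922 0" --pt "0.151 0.922 0" --pt "0.151 0.922 0" --pt "0.151 0.922 0" --pt "0.151 0.922 0" --pt "0.151 0.922 0" --pt "0.151 0.922 0" --pt "0.151 0.922 0" --pt "0.151 0.922 0" --pt "0.151 0.922 0" --pt "0.151 0.922 0" --pt "0.151 0.922 0" --pt "0.151 0.922 0" --pt "0.151 0.922 0" --turn '[0.0184,0.0184,0.0184,0.0184,0.0184,0.0184,0.0184,0.0184,0.0184,0.0184,0.0184,0.0184,0.0184,0.0184,0.0184,0.0184,0.0184,0.0184,0.0184,0.0184]' --jaw '[1,1,1,1,1,1,1,1,1,1,1,1,1,1,1,1,1,1,1,1]'

```text
time_s: 13.88
ee_pos: [0.5656, -0.3234, 0.2971]
eef_rot: [0.999, -0.051, -0.002, -0.001]
contact_force: [0.1, 1.0, -0.0]
gripper_width: 0.003
```

Run:
```python
from m import *
im,p=snap('wrist','k.png')
u=np.array([.1025,.9947]);v=np.array([.9947,-.1025])
for n,lo,hi,z,roi in [('blue',105,130,.082,(0,0,400,220)),('red',0,4,.036,(0,0,400,200))]:
    pts,c=seg(im,lo,hi,roi,150); w=atz(p,*c,z); print(n,len(pts),c,w.round(4),rect(p,pts,z),'s,l',w[:2]@u,w[:2]@v)
for m in ctrl.mark_of('carriage_grip','wrist')[:2]:
    r,c=m['position']; w=atz(p,c*512,r*384,.082); print(m['score'],c*512,r*384,w,w[:2]@u,w[:2]@v)
go((.5667,-.3248,.058),-5.9)
```

```text
blue 485 [216.24329897 164.77525773] [ 0.5757 -0.2718  0.082 ] (array([ 575.2, -271.4]), array([21.7, 41.8]), np.float32(172.5)) s,l -0.21134866928199103 0.6005368479425844
red 73 [146.05479452 162.56164384] [ 0.5825 -0.1593  0.036 ] (array([ 582.7, -159.3]), array([13.5, 14.1]), np.float32(150.8)) s,l -0.0987530061049892 0.5957047196242452
0.87 215.1936 162.89280000000002 [ 0.57843906 -0.27073923  0.082     ] -0.21001430530085327 0.60312410840274
0.21 147.3024 264.6912 [ 0.4365954  -0.14862459  0.082     ] -0.10308585373002054 0.4495154602071889
t 13.9833 pos [ 0.5663 -0.3225  0.2984] yaw -5.77 F [-1.   0.3  0.4] g 0.003 -> travel [0.0013 0.0036 0.3205] turn 0.0004 rows 6
```

View pics/k.png

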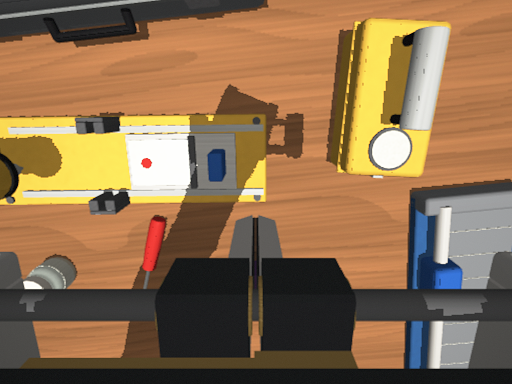

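>>> arm_command --pt "0.001 0.003 0.05" --pt "0.001 0.003 0.1" --pt "0.001 0.003 0.15" --pt "0.001 0.003 0.2" --pt "0.001 0.003 0.25" --pt "0.001 0.003 0.29" --pt "0.001 0.003 0.31" --pt "0.001 0.003 0.32" --pt "0.001 0.003 0.32" --pt "0.001 0.003 0.32" --turn '[0,0,0,0,0,0,0,0,0,0]' --jaw '[1,1,1,1,1,1,1,1,1,1]'

```text
time_s: 14.82
ee_pos: [0.5676, -0.3264, 0.0601]
eef_rot: [0.999, -0.051, 0.001, 0.0]
contact_force: [-0.3, 0.1, 0.1]
gripper_width: 0.005
```

Run:
```python
from m import *
u=np.array([.1025,.9947]);v=np.array([.9947,-.1025])
for s in (-.235,-.08): w=s*u+.5985*v; go((*w,.058),-5.9)
```

```text
t 14.8167 pos [ 0.5676 -0.3264  0.0601] yaw -5.85 F [-0.3  0.1  0.1] g 0.005 -> travel [ 0.0005 -0.0421  0.0028] turn 0.0001 rows 1
t 14.8167 pos [ 0.5676 -0.3264  0.0601] yaw -5.85 F [-0.3  0.1  0.1] g 0.005 -> travel [ 0.0007 -0.2487  0.0028] turn 0.0001 rows 5
```

>>> arm_command --pt "0 -0.02 0" --pt "0 -0.035 0" --pt "0 -0.045 0" --pt "0 -0.06 0" --pt "0 -0.075 0" --pt "0 -0.09 0" --pt "0 -0.105 0" --pt "0 -0.12 0" --pt "0 -0.135 0" --pt "0 -0.15 0" --pt "0 -0.165 0" --pt "0 -0.18 0" --pt "0 -0.195 0" --pt "0 -0.21 0" --pt "0 -0.225 0" --pt "0 -0.235 0" --pt "0 -0.242 0" --pt "0 -0.246 0" --pt "0 -0.248 0" --pt "0 -0.248 0" --turn '[0,0,0,0,0,0,0,0,0,0,0,0,0,0,0,0,0,0,0,0]' --jaw '[1,1,1,1,1,1,1,1,1,1,1,1,1,1,1,1,1,1,1,1]'

```text
time_s: 16.48
ee_pos: [0.5862, -0.1415, 0.0591]
eef_rot: [0.999, -0.052, 0.0, -0.0]
contact_force: [0.1, -0.5, -0.7]
gripper_width: -0.0
```

Run:
```python
from m import *
u=np.array([.1025,.9947]);v=np.array([.9947,-.1025])
im,p=snap('wrist'); cv2.imwrite('pics/n.png',cv2.resize(im,(800,600))[:,:,::-1])
for n,lo,hi,z,roi in [('blue',105,130,.082,(100,60,400,240)),('red',0,4,.036,(50,80,250,230))]:
    try:
        pts,c=seg(im,lo,hi,roi,150); w=atz(p,*c,z); print(n,len(pts),c,w.round(4),rect(p,pts,z),'s,l',w[:2]@u,w[:2]@v)
    except Exception as e: print(n,e)
s=ctrl.observe(); print('tcp s',s['ee_pos'][:2]@u); go((.5667,-.3248,.058),-5.9)
```

```text
blue 1407 [218.77683014 218.24022743] [ 0.6051 -0.1238  0.082 ] (array([ 605.3, -123.4]), array([21.4, 25.7]), np.float32(174.1)) s,l -0.06107753785059261 0.6145491266166085
red 286 [ 74.65034965 222.06293706] [ 0.5967 -0.0104  0.036 ] (array([597.1, -10.5]), array([14.9, 11.7]), np.float32(84.1)) s,l 0.05081016378379495 0.5945662885913064
tcp s -0.08080350864609229
t 16.5333 pos [ 0.5865 -0.1417  0.0592] yaw -5.93 F [ 0.8 -0.1 -0.2] g 0.004 -> travel [-0.001   0.2456  0.0015] turn -0.0001 rows 5
```

View pics/n.png

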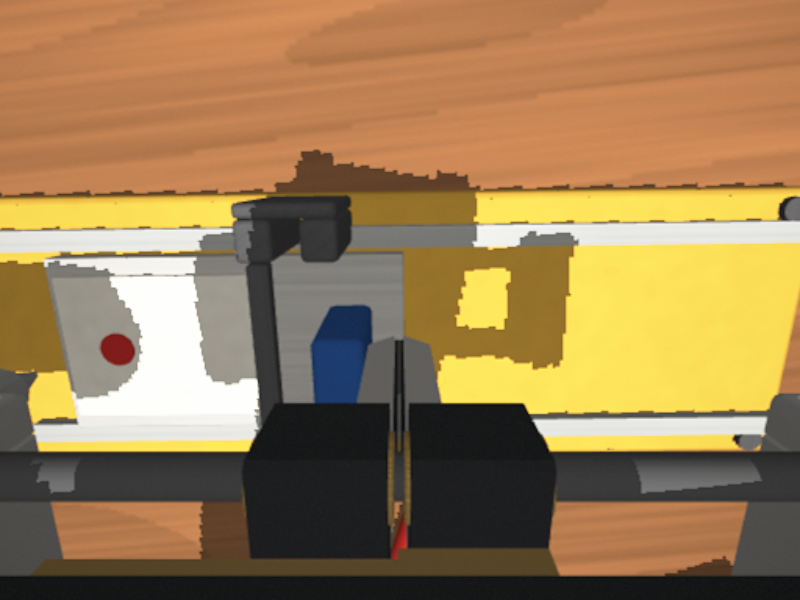

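The picture shows the post at (342,355), the dot at (117,350) and the gate guide's top from (232–350,208). Now I'll fix the punch position along the track.

Run:
```python
from m import *
u=np.array([.1025,.9947]);v=np.array([.9947,-.1025])
def sl(n,w): print(n,np.round(w,4),'s',round(w[:2]@u,4),'l',round(w[:2]@v,4))
p=ctrl.camera_params('wrist')
for c in (232,350,291): sl('guide',atz(p,c*.64,208*.64,.074))
im,pt=snap('top'); 
for m in ctrl.mark_of('ram_pad','top')[:1]: r,c=m['position']; sl('pad top %.2f'%m['score'],atz(pt,c*512,r*384,.206))
h=cv2.cvtColor(im,cv2.COLOR_RGB2HSV); k=np.zeros(h.shape[:2],np.uint8); k[150:185,220:252]=(h[150:185,220:252,2]<75)
n,l,st,ce=cv2.connectedComponentsWithStats(k); i=1+np.argmax(st[1:,4]); print(st[i],ce[i]); sl('pad blob',atz(pt,*ce[i],.206))
im,ps=snap('scene'); cv2.imwrite('pics/o.png',cv2.resize(im[150:280,190:330],(800,743),interpolation=cv2.INTER_LINEAR)[:600,:,::-1])
for lab,z in (('ram_pad',.206),('punch_tip',.064),('dot',.036)):
    for m in ctrl.mark_of(lab,'scene')[:2]: r,c=m['position']; sl('%s scene %.2f %d %d'%(lab,m['score'],c*512,r*384),atz(ps,c*512,r*384,z))
```

```text
guide [ 0.6558 -0.0908  0.074 ] s -0.0231 l 0.6617
guide [ 0.6515 -0.1321  0.074 ] s -0.0646 l 0.6616
guide [ 0.6537 -0.1114  0.074 ] s -0.0439 l 0.6616
pad top 0.77 [ 0.5976 -0.0021  0.206 ] s 0.0592 l 0.5947
[225 160  19  18 280] [233.91785714 168.35357143]
pad blob [0.5933 0.0093 0.206 ] s 0.07 l 0.5892
ram_pad scene 0.65 281 186 [0.5776 0.0174 0.206 ] s 0.0765 l 0.5728
ram_pad scene 0.65 331 199 [0.7013 0.1172 0.206 ] s 0.1885 l 0.6855
punch_tip scene 0.59 282 227 [0.6026 0.0148 0.064 ] s 0.0765 l 0.5979
```

View pics/o.png

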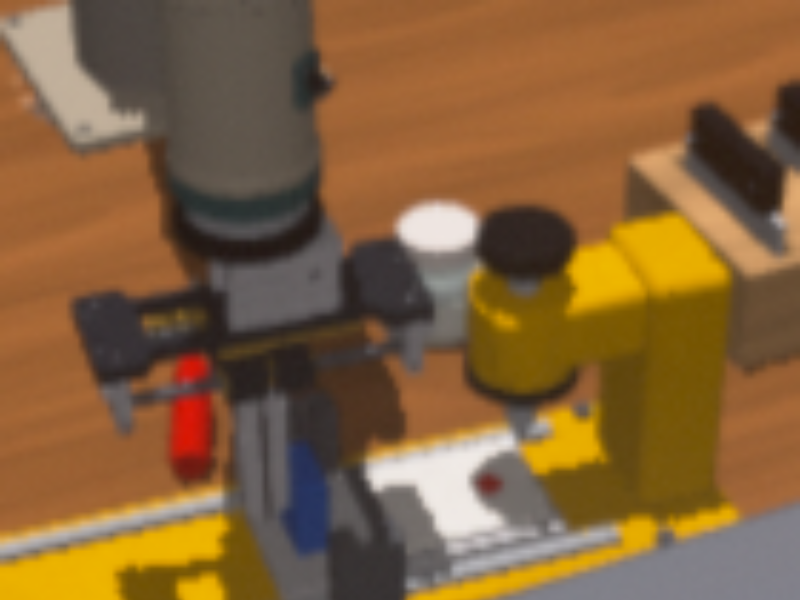

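Run:
```python
from m import *
u=np.array([.1025,.9947]);v=np.array([.9947,-.1025])
ps=ctrl.camera_params('scene')
for n,c,r,z in (('tip',518,432,.064),('dot',487,484,.036)):
    w=atz(ps,190+c/5.714,150+r/5.714,z); print(n,w.round(4),w[:2]@u,w[:2]@v)
w=-.0601*u+.5985*v; go((*w,.058),-5.9)
```

```text
tip [0.5922 0.0117 0.064 ] 0.07230951274785388 0.5878729995673629
dot [ 0.596  -0.0092  0.036 ] 0.05192690906278074 0.5937770556125408
t 16.8333 pos [ 0.5862 -0.1421  0.0593] yaw -5.94 F [ 0.5 -0.3 -0.3] g 0.006 -> travel [ 0.001  -0.0283  0.0017] turn -0.0001 rows 1
```

>>> arm_command --pt "0 -0.006 0" --pt "0 -0.012 0" --pt "0 -0.018 0" --pt "0 -0.023 0" --pt "0 -0.026 0" --pt "0 -0.0265 0" --pt "0 -0.0265 0" --pt "0 -0.0265 0" --turn '[0,0,0,0,0,0,0,0]' --jaw '[1,1,1,1,1,1,1,1]'

```text
time_s: 17.5
ee_pos: [0.5882, -0.1215, 0.0592]
eef_rot: [0.999, -0.051, 0.0, -0.0]
contact_force: [0.5, 0.2, 0.1]
gripper_width: 0.006
```

Run:
```python
from m import *
u=np.array([.1025,.9947]);v=np.array([.9947,-.1025])
im,p=snap('wrist')
for n,lo,hi,z,roi in [('blue',105,130,.082,(100,60,400,240)),('red',0,4,.036,(0,80,250,230))]:
    try:
        pts,c=seg(im,lo,hi,roi,150); w=atz(p,*c,z); print(n,len(pts),c,w.round(4),rect(p,pts,z),'s,l',w[:2]@u,w[:2]@v)
    except Exception as e: print(n,e)
im,ps=snap('scene'); pts,c=seg(im,0,5,(265,215,300,245),130,40); w=atz(ps,*c,.036); print('scene red',len(pts),c,w,w[:2]@u,w[:2]@v)
cv2.imwrite('pics/q.png',cv2.resize(im[175:255,240:320],(600,600),interpolation=cv2.INTER_LINEAR)[:,:,::-1])
s=ctrl.observe(); print('tcp s',s['ee_pos'][:2]@u,s['ee_pos'],s['contact_force'])
```

```text
blue 1410 [218.53829787 218.32553191] [ 0.607  -0.1036  0.082 ] (array([ 607.3, -103.2]), array([21.6, 25.8]), np.float32(174.1)) s,l -0.04081640305321922 0.6144072546004155
red 282 [ 74.4893617  222.12056738] [0.5985 0.0098 0.036 ] (array([599. ,   9.7]), array([14.8, 11.7]), np.float32(84.1)) s,l 0.07114626530766321 0.5943630618079659
scene red 6 [281.  232.5] [0.59393331 0.01273119 0.036     ] 0.0735418830737845 0.5894805177090998
tcp s -0.06092299705334301 [ 0.58813801 -0.12185296  0.05917818] [0.105536   0.0211738  0.58089285]
```

View pics/q.png

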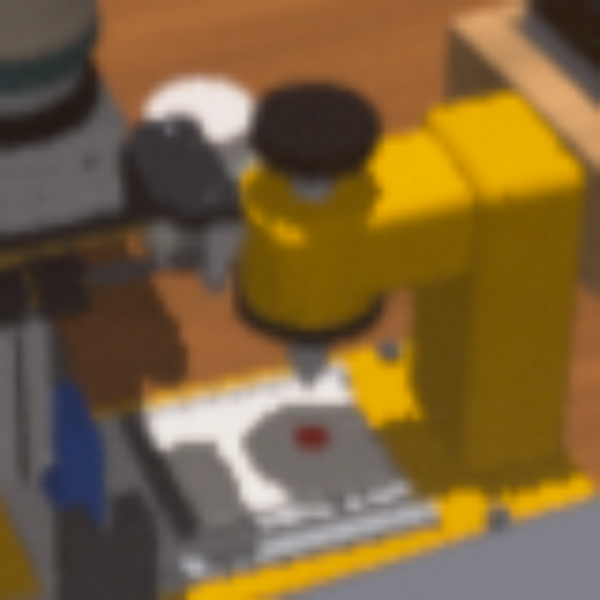

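Run:
```python
from m import *
u=np.array([.1025,.9947]);v=np.array([.9947,-.1025])
ps=ctrl.camera_params('scene')
for n,c,r,z in (('tip',310,384,.064),('dot',312,437,.036)):
    w=atz(ps,240+c/7.5,175+r/7.5,z); print(n,w.round(4),w[:2]@u,w[:2]@v)
w=-.11*u+.5985*v; go((*w,.06),-5.9)
w=.0712*u+.5945*v; print(w); go((*w,.26),-5.9)
```

```text
tip [0.5958 0.0123 0.064 ] 0.07329723605508824 0.5914177327441265
dot [0.5982 0.0128 0.036 ] 0.07401490726862753 0.5937197708583404
t 17.6 pos [ 0.5881 -0.1219  0.0592] yaw -5.91 F [0.1 0.  0.6] g 0.006 -> travel [ 0.0013  0.0654 -0.0011] turn -0.0 rows 2
[0.59864715 0.00988639]
t 17.6 pos [ 0.5881 -0.1219  0.0592] yaw -5.91 F [0.1 0.  0.6] g 0.006 -> travel [-0.0041 -0.1763 -0.2677] turn -0.0 rows 6
```

The dot is about 1 mm from the punch tip in the same picture (2.4 mm across the track). Now I'll back off, rise and go over the pad.

>>> arm_command --pt "0 0.015 0" --pt "0 0.03 0" --pt "0 0.03 -0.05" --pt "0 0.03 -0.1" --pt "0 0.03 -0.15" --pt "0 0.03 -0.2" --pt "0 0.03 -0.25" --pt "0 0.03 -0.27" --pt "-0.002 -0.03 -0.27" --pt "-0.004 -0.08 -0.27" --pt "-0.004 -0.13 -0.27" --pt "-0.004 -0.176 -0.27" --pt "-0.004 -0.176 -0.25" --pt "-0.004 -0.176 -0.22" --pt "-0.004 -0.176 -0.22" --pt "-0.004 -0.176 -0.22" --turn '[0,0,0,0,0,0,0,0,0,0,0,0,0,0,0,0]' --jaw '[1,1,1,1,1,1,1,1,1,1,1,1,1,1,1,1]'

```text
time_s: 18.93
ee_pos: [0.5978, 0.0076, 0.2235]
eef_rot: [0.999, -0.053, -0.001, 0.001]
contact_force: [-0.1, -0.0, 0.3]
gripper_width: 0.003
```

Run:
```python
from m import *
u=np.array([.1025,.9947]);v=np.array([.9947,-.1025])
ps=None; im,ps=snap('scene'); pts,c=seg(im,0,5,(265,215,300,245),130,40); w=atz(ps,*c,.036); print('scene red',len(pts),c,w,w[:2]@u,w[:2]@v)
im,p=snap('top'); pts,c=seg(im,105,130,(255,150,320,200)); print('blue s',atz(p,*c,.082)[:2]@u,len(pts))
go((.598,.0099,.175),-5.9)
```

```text
scene red 6 [281.  232.5] [0.59393331 0.01273119 0.036     ] 0.0735418830737845 0.5894805177090998
blue s -0.0362555896412933 70
t 19.0333 pos [0.5993 0.0078 0.2252] yaw -6.04 F [ 0.6 -0.9  0.3] g 0.004 -> travel [-0.0022 -0.0026  0.067 ] turn -0.0004 rows 2
```

>>> arm_command --pt "-0.001 -0.002 0.012" --pt "-0.001 -0.002 0.024" --pt "-0.001 -0.002 0.034" --pt "-0.001 -0.002 0.044" --pt "-0.001 -0.002 0.052" --pt "-0.001 -0.002 0.06" --pt "-0.001 -0.002 0.065" --pt "-0.001 -0.002 0.068" --pt "-0.001 -0.002 0.068" --pt "-0.001 -0.002 0.068" --pt "-0.001 -0.002 0.068" --turn '[0,0,0,0,0,0,0,0,0,0,0]' --jaw '[1,1,1,1,1,1,1,1,1,1,1]'

```text
time_s: 19.95
ee_pos: [0.5991, 0.0107, 0.178]
eef_rot: [0.999, -0.052, 0.002, -0.0]
contact_force: [-8.6, 0.2, 32.9]
gripper_width: 0.005
```

Fully down: TCP z 0.178, i.e. 28 mm of travel, with the force up to 33 N at the stop. Releasing upwards.

>>> arm_command --pt "0 0 -0.01" --pt "0 0 -0.02" --pt "0 0 -0.03" --pt "0 0 -0.045" --pt "0 0 -0.07" --pt "0 0 -0.11" --pt "0 0 -0.15" --pt "0 0.05 -0.16" --pt "0 0.1 -0.16" --pt "0 0.15 -0.16" --pt "0 0.2 -0.16" --pt "0 0.25 -0.16" --pt "0 0.25 -0.16" --pt "0 0.25 -0.16" --turn '[0,0,0,0,0,0,0,0,0,0,0,0,0,0]' --jaw '[1,1,1,1,1,1,1,1,1,1,1,1,1,1]'

```text
time_s: 21.12
ee_pos: [0.5776, -0.1788, 0.2924]
eef_rot: [0.999, -0.054, -0.001, 0.0]
contact_force: [0.2, 1.4, -0.2]
gripper_width: 0.006
```

Run:
```python
from m import *
u=np.array([.1025,.9947]);v=np.array([.9947,-.1025])
im,ps=snap('scene'); pts,c=seg(im,0,5,(265,215,300,245),130,40); w=atz(ps,*c,.036); print('scene red',len(pts),c,w[:2]@u)
b=cv2.imread('pics/q.png')  # ram up reference
now=cv2.resize(im[175:255,240:320],(600,600),interpolation=cv2.INTER_LINEAR)[:,:,::-1]
print('pad/tip region diff vs before press',np.abs(now[70:180,240:390].astype(int)-b[70:180,240:390]).mean().round(1),np.abs(now[340:400,280:340].astype(int)-b[340:400,280:340]).mean().round(1))
im,p=snap('top')
for n,lo,hi,z,roi in [('blue',105,130,.082,(255,150,320,200)),('orange',5,15,.122,(100,190,140,260))]:
    pts,c=seg(im,lo,hi,roi,150 if n=='orange' else 110); w=atz(p,*c,z); print(n,w.round(4),w[:2]@u,rect(p,pts,z))
for l in ('yellow_meter','grey_meter','jar','screwdriver'):
    for m in ctrl.mark_of(l,'top')[:1]: r,c=m['position']; print(l,int(c*512),int(r*384))
s=ctrl.observe(); print(s['ee_pos'],s['contact_force'],s['time_s'])
```

```text
scene red 6 [281.  232.5] 0.0735418830737845
pad/tip region diff vs before press 2.4 2.0
blue [ 0.5739 -0.0944  0.082 ] -0.03506947433714102 (array([573.4, -95.2]), array([12.3, 12.4]), np.float32(178.9))
orange [0.4426 0.3611 0.122 ] 0.4045940079535408 (array([442.1, 360.9]), array([87.6, 26.5]), np.float32(0.8))
yellow_meter 394 161
grey_meter 114 152
jar 228 236
screwdriver 275 239
[ 0.57909441 -0.17382644  0.29308211] [ 0.9015951  -0.35329278  0.300886  ] 21.4167
```

```bash
python3 -c "
from cell import ctrl
print(ctrl.job_done())"
```

```text
the job is handed in; nothing more can be done
None
```

I handed the job in at about 21.4 s of the 72 s, with all three steps done. No verdict comes back, so what follows is what my own checks showed.

- **Blade:** I lifted it out of the gate and lowered it into the empty slot, still gripped when it touched the floor. Contact came at TCP z 0.0994 m with about 17 N, against 0.0996 m expected for fully home. Afterwards its centre read (0.447, 0.365), about 1° off line, and the last top view shows it unmoved.
- **Carriage:** I pushed it by the post until the dot lay under the punch. In the same scene picture the two are about 1 mm apart along the track and 2.4 mm across it; 8 mm is allowed. The dot did not shift when the ram was pressed.
- **Ram:** It went down 28 mm, with 33 N at the stop, then sprang back up. The pad and punch tip look the same as before the press.
- **Bystanders:** All four came out within 4 pixels of where they started.

**Disagreements:**
- The cameras differ by 3–6 mm on absolute positions.
- Estimates of the punch position along the track ranged from 66 to 76.5 mm, apart from one network mark for the palm pad at 59 mm. I therefore relied on the dot-to-tip comparison within one picture.
- The last top-view reading of the blue post was partly hidden by the arm.
- The jar's mark moved about 4 pixels (roughly 10 mm). I put that down to detector noise, since the arm went nowhere near the jar at its height.

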